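# Click the snack box lid shut all round

## Robot

A 6-joint arm with a two-finger parallel gripper is mounted at the origin on the work surface. World frame = base frame: x ahead of the robot, y to its left, z up, the work surface at z = 0. Lengths are in m, angles in rad, forces in N, time in s.
With the tool pointing down it reaches from about 0.325 to 0.75 m from the base axis. Payload 7.6 kg.
Tool frame: the origin (TCP) lies midway between the tips of the shut fingers; the grasp point (between the pads) lies 19 mm behind it (r.tcp_to_grasp is the distance from the TCP to the grasp point, in m); z points along the fingers, x is the direction in which the jaws open and shut, and the axes are right-handed (so a half turn about z gives the same grasp; the last joint's range is limited). The gripper opens to 85 mm and grips with 20 to 120 N. Pads are 22 mm wide; open, the fingers measure 114 mm over their backs; the gripper's body (76 mm by 85 mm) begins 54 mm behind the grasp point. The pads swing forward as they close: fully open they stand 13 mm farther back than shut.
Start: joints at [1.237, 0.052, 1.401, -0, 1.689, -0.07], TCP at [0.137, 0.507, 0.231] pointing down, gripper open.
Joint ranges: [-2.9, 2.9], [-0.91, 2.17], [0.12, 2.37], [-1.06, 4.2], [0.26, 2.73], [-2.93, 2.93]. Speed limits (rad/s): [2.57, 2.57, 3.01, 3.14, 3.14, 3.14].

## Interface

Orientations are given as a unit quaternion [x, y, z, w].
In Python, from cell import r, viewer, look_for, outline_of, place_of gives the robot as it stands.
- The arm moves only by the shell command python3 -m crank 'ROWS'. ROWS is a JSON object of lists of equal length, an entry for each row: "rot": the turn, a rotation vector about the tool's x, y, z in degrees, a list of three; "translation": the shift along the tool's x, y, z in m, a list of three; "gripper": the closure, from 0 (fully open) to 1 (shut). A call has 1 to 12 rows; each row shifts and turns the pose as measured when the row begins, along the tool's axes as they then stand; what a row does not reach is not made up. A row lasts 1/8 s, in which the tool goes at most 62.5 mm and 10.7 degrees, less where a joint would pass 70% of its speed; a pose out of reach is approached as far as the arm can. A call with a gripper value outside its range is refused whole. The fingers move at their own pace and stop on an object; the grip force is fixed at half the most. Time passes only in rows, so rows that do not move let the fingers close. It gives the time, the measured TCP pose, the force and the opening at its end, in the units of the state.
- r.read_state(): the state, without advancing time (a new reading comes with each control period).
- viewer.grab_frame(name): name is "scene" or "side" or "wrist"; returns a dict with "image" (384x512x3 uint8, red, green, blue), "range_z" (384x512 float32, m along the optical axis (not along the pixel's ray), 0 where there is no reading), "fov_y" (degrees; the focal length in pixels is half the picture's height over the tangent of half this angle, whatever the lens; pixels are square), "cx", "cy" (the principal point, pixels), "k1" (the pictures are not rectified: a ray, as slopes to the right and down, at radius r is drawn at 1 + k1 r^2 times it, then the intrinsics apply), "camera_from_world" (4x4, takes a point from world to camera coordinates). Camera axes: x right, y down, z forward; pixel columns grow to the right and rows downward; lengths in m; the calibration is good to about 2 mm. A picture is of the moment at which its call begins.
- r.finish_job(): hands the job in, once; it reports no verdict.
Trained networks look in a picture, given as the dict that the camera call returned (one of the last four; its "shot" number tells which), for a name from the list of things; names that differ only in an ending like _2 or _b are one class to them, and where a whole thing is asked for, a point or a joint stands for the part that bears it (a point fixed in the world has none). Each returns a list of dicts, best first, with "confidence" (0 to 1); they miss things now and then, are a little off and sometimes report something else, mostly with a low value. They report only what shows in the picture. A call takes as long as a camera call. They do not tell look-alikes from the thing itself.
- look_for(picture, name): "bbox" ([centre column, centre row, width, height] in pixels, round what is visible of it).
- outline_of(picture, name): "pixels" (384x512 bool, what is visible of it) and "bbox" ([centre column, centre row, width, height] in pixels, round what is visible of it).
- place_of(picture, name): "uv" ([column, row] in pixels: a listed point, or the origin of a listed thing).
The state is a dict: "time_s": time; "q": joint angles; "joint_velocities": joint speeds; "tau": joint torques, N m; "ee_pos": TCP position; "ee_rot": TCP orientation; "wrist_force": force on the tool from outside, world axes, zero at the start; "ft_torque": the same for the moment, N m; "finger_gap": finger opening in m.
Only numpy, scipy, OpenCV 4.12 (cv2) and the standard library are available. Lean on these libraries where they do the work, as an engineer would, in place of code of your own. Each camera call takes 0.05 s, during which the arm holds its last target. There are 200 camera calls.

## Task

The lid of the clear storage box is down, but its four teal rim sections (left, front left, front right, right) still stand up. Press each one down with the fingertips until it clicks shut and stays down, then take the hand away. Do not pick up, tip or push the box away, and leave the sippy cup, the teether ring and the hanging bottle opener alone.

Things in the scene. Friction and masses are not known exactly. Their poses are not given: they have to be found in the camera images.
- box: clear plastic storage box with its hinged lid down, filled with snack pots, 1.2 to 2.1 kg, loose on the shelf: 140 mm along its own x, 200 mm along its own y. Origin at the centre of its underside on the shelf, z up; -x is the front (faces the robot), +x the hinge side (white strip, no section to press there). The middle clear lid panel and the white corners and strip have their tops at most 90 mm above the shelf.
- rim_left_top (a point): centre of the top face of the teal press-down lid rim section on the short left (box +y) side; flat top 90 mm long, 22 mm wide, over the box wall. Its top is 102 mm above the shelf while open and 94 mm when clicked shut; it moves straight down, wherever along it one presses. This point moves with the section; axes as the box's.
- rim_front_left_top (a point): centre of the top face of the teal press-down lid rim section that forms the left (box +y) half of the long front (box -x) side; flat top 72 mm long, 22 mm wide, over the box wall. Its top is 102 mm above the shelf while open and 94 mm when clicked shut; it moves straight down, wherever along it one presses. This point moves with the section; axes as the box's.
- rim_front_right_top (a point): centre of the top face of the teal press-down lid rim section that forms the right (box -y) half of the long front (box -x) side; flat top 72 mm long, 22 mm wide, over the box wall. Its top is 102 mm above the shelf while open and 94 mm when clicked shut; it moves straight down, wherever along it one presses. This point moves with the section; axes as the box's.
- rim_right_top (a point): centre of the top face of the teal press-down lid rim section on the short right (box -y) side; flat top 90 mm long, 22 mm wide, over the box wall. Its top is 102 mm above the shelf while open and 94 mm when clicked shut; it moves straight down, wherever along it one presses. This point moves with the section; axes as the box's.
- rim_left (a joint): travel of the rim section rim_left: 0 m standing up (open), 0.008 m fully down (clicked shut). A spring catch resists with up to about 9 N, gives way half-way (4 mm) and then pulls the section down and keeps it there; let go before half-way and it springs back up.
- rim_front_left (a joint): travel of the rim section rim_front_left: 0 m standing up (open), 0.008 m fully down (clicked shut). A spring catch resists with up to about 9 N, gives way half-way (4 mm) and then pulls the section down and keeps it there; let go before half-way and it springs back up.
- rim_front_right (a joint): travel of the rim section rim_front_right: 0 m standing up (open), 0.008 m fully down (clicked shut). A spring catch resists with up to about 9 N, gives way half-way (4 mm) and then pulls the section down and keeps it there; let go before half-way and it springs back up.
- rim_right (a joint): travel of the rim section rim_right: 0 m standing up (open), 0.008 m fully down (clicked shut). A spring catch resists with up to about 9 N, gives way half-way (4 mm) and then pulls the section down and keeps it there; let go before half-way and it springs back up.
- cup_center (a point): orange sippy cup with white lid and flip-top spout, loose, standing, 76 mm across, 106 mm tall; point on its axis 53 mm up. To be left alone.
- teether_center (a point): yellow teether ring lying flat, loose, 76 mm outside, 46 mm inside diameter, 14 mm thick; point at its centre. To be left alone.
- opener_mid (a point): steel bottle opener, 135 mm long, 40 mm wide, hanging from the hook (210 mm high) of a small stand; point 50 mm below where it hangs. To be left alone.
Mind the look-alikes: they are no part of the job. What is shaped like the box but orange or purple is not meant.

How it is judged:
By the outcome, as a careful person would: the job done as asked, in the order asked, and still so for the second after the job is handed in, with the robot touching nothing.
It also fails if it takes over 42 s, if anything falls off the work surface, if the arm or the gripper's body presses on something with over 40 N, if the wrist force passes 120 N, or if a joint passes its speed limit or range.

## Working session

There is one attempt and no reset: what is moved stays moved. The work goes in short steps, Python scripts to look and compute and a shell command to move; the robot and the scene stay as the last step left them, time stands still between calls to the robot, and variables do not carry over. Pictures are saved under pics/ and viewed, about 8 in all and at most 12, crops included, and the job is handed in when it is done.

```bash
mkdir -p pics
cat > h.py <<'E'
import numpy as np, cv2
from cell import r, viewer, look_for, outline_of, place_of
def K(f):
    F=192/np.tan(np.radians(f["fov_y"])/2); return F
def unproj(f,u,v,z=None):
    """pixel -> world using range at the pixel, or the plane z"""
    F=K(f); d=np.array([(u-f["cx"])/F,(v-f["cy"])/F]); s=d.copy()
    for _ in range(20): s=d/(1+f["k1"]*(s@s))
    W=np.linalg.inv(np.array(f["camera_from_world"])); ray=W[:3,:3]@np.array([*s,1]); o=W[:3,3]
    t=(z-o[2])/ray[2] if z is not None else f["range_z"][int(round(v)),int(round(u))]
    return o+t*ray
def proj(f,p):
    c=np.array(f["camera_from_world"])@np.array([*p,1]); s=c[:2]/c[2]; s=s*(1+f["k1"]*(s@s)); F=K(f)
    return np.array([f["cx"]+F*s[0],f["cy"]+F*s[1]])
RIMS=["rim_left_top","rim_front_left_top","rim_front_right_top","rim_right_top"]
def save(n,im): cv2.imwrite("pics/"+n+".png",cv2.cvtColor(im,cv2.COLOR_RGB2BGR))
E
python3 - <<'E'
from h import *
np.set_printoptions(precision=3,suppress=True)
for c in ["scene","side"]:
    f=viewer.grab_frame(c); save(c+"0",f["image"])
    for n in RIMS+["cup_center","teether_center","opener_mid"]:
        for d in place_of(f,n)[:3]:
            print(c,n,round(d["confidence"],2),np.round(d["uv"]),unproj(f,*d["uv"],z=.102 if 'rim' in n else None), unproj(f,*d["uv"]))
E
```

```text
scene rim_left_top 0.68 [333. 233.] [0.535 0.218 0.102] [0.533 0.217 0.1  ]
scene rim_left_top 0.65 [244. 322.] [0.886 0.125 0.102] [0.886 0.125 0.102]
scene rim_left_top 0.63 [394. 171.] [0.201 0.304 0.102] [0.2   0.304 0.101]
scene rim_front_left_top 0.7 [173. 265.] [ 0.826 -0.124  0.102] [ 0.827 -0.122  0.105]
scene rim_front_left_top 0.65 [276. 332.] [0.874 0.206 0.102] [0.873 0.206 0.101]
scene rim_front_left_top 0.56 [365. 164.] [0.211 0.208 0.102] [0.215 0.209 0.106]
scene rim_front_right_top 0.8 [204. 262.] [ 0.78  -0.053  0.102] [ 0.779 -0.054  0.101]
scene rim_front_right_top 0.56 [309. 317.] [0.804 0.259 0.102] [0.805 0.259 0.104]
scene rim_front_right_top 0.52 [298. 201.] [0.464 0.079 0.102] [0.375 0.044 0.002]
scene rim_right_top 0.69 [275. 214.] [0.542 0.039 0.102] [0.543 0.04  0.103]
scene rim_right_top 0.55 [309. 286.] [0.723 0.225 0.102] [0.723 0.225 0.102]
scene rim_right_top 0.5 [343. 182.] [0.328 0.174 0.102] [0.326 0.174 0.1  ]
scene cup_center 0.77 [246. 210.] [ 0.555 -0.049  0.09 ] [ 0.555 -0.049  0.09 ]
scene teether_center 0.84 [361. 262.] [0.518 0.311 0.001]
[... 587 characters left out ...]
m_front_right_top 0.67 [161. 144.] [0.255 0.183 0.102] [0.256 0.181 0.103]
side rim_front_right_top 0.67 [253. 170.] [0.533 0.043 0.102] [0.533 0.042 0.103]
side rim_front_right_top 0.54 [336. 126.] [0.804 0.263 0.102] [0.803 0.258 0.105]
side rim_right_top 0.7 [315. 188.] [ 0.695 -0.039  0.102] [ 0.695 -0.038  0.101]
side rim_right_top 0.58 [188. 141.] [0.336 0.194 0.102] [0.336 0.191 0.104]
side rim_right_top 0.55 [316. 134.] [0.732 0.222 0.102] [0.731 0.217 0.105]
side cup_center 0.7 [251. 210.] [ 0.523 -0.1    0.088] [ 0.523 -0.1    0.088]
side cup_center 0.4 [233. 162.] [0.477 0.079 0.103] [0.477 0.079 0.103]
side opener_mid 0.75 [256. 290.] [ 0.53  -0.391  0.148] [ 0.53  -0.391  0.148]
```

```bash
ls; python3 -c "
import cv2;a=cv2.imread('pics/scene0.png');b=cv2.imread('pics/side0.png');cv2.imwrite('pics/both0.png',cv2.resize(cv2.vconcat([a,b]),(0,0),fx=.78,fy=.78))"
```

```text
h.py
pics
```

View pics/both0.png

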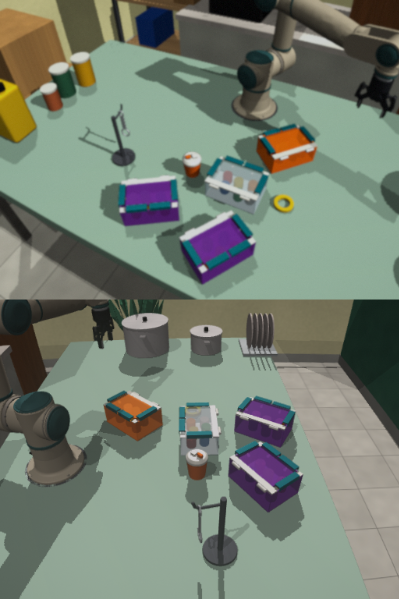

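The clear box is the middle one (scene view about (300,235), side view about (255,150)). The orange and purple boxes are look-alikes. The cup stands close to its right side and the teether is to its left. Next I fit the box pose from the teal pixels and depth.

```bash
cat > fit.py <<'E'
from h import *
from scipy.optimize import least_squares
np.set_printoptions(precision=4,suppress=True)
SEC={"left":(0,.089,.045,.011),"fl":(-.059,.036,.011,.036),"fr":(-.059,-.036,.011,.036),"right":(0,-.089,.045,.011)}
def cloud(cams):
    out=[]
    for c in cams:
        f=viewer.grab_frame(c)
        hsv=cv2.cvtColor(f["image"],cv2.COLOR_RGB2HSV)
        m=(hsv[...,0]>82)&(hsv[...,0]<102)&(hsv[...,1]>130)&(f["range_z"]>0)
        P=np.array([unproj(f,u,v) for v,u in np.argwhere(m)])
        k=(abs(P[:,0]-.54)<.12)&(abs(P[:,1]-.128)<.14)&(P[:,2]>.085)&(P[:,2]<.11)
        out.append(P[k])
    return out
if __name__=="__main__":
    C=cloud(["scene","side"])
    for P in C+[np.vstack(C)]:
        def res(p):
            c,s=np.cos(p[2]),np.sin(p[2]); d=P[:,:2]-p[:2]
            l=np.c_[c*d[:,0]+s*d[:,1],-s*d[:,0]+c*d[:,1]]
            e=[np.hypot(np.maximum(abs(l[:,0]-a)-h,0),np.maximum(abs(l[:,1]-b)-w,0)) for a,b,h,w in SEC.values()]
            # distance to section centrelines (u-shape)
            e2=[np.hypot(np.maximum(abs(l[:,0]-a)-(h if h>.02 else 0),0),np.maximum(abs(l[:,1]-b)-(w if w>.02 else 0),0)) for a,b,h,w in SEC.values()]
            return np.min(e2,0)
        s=least_squares(res,[.535,.128,0],loss="soft_l1",f_scale=.01).x
        c_,s_=np.cos(s[2]),np.sin(s[2])
        print(len(P),"pose",s[:2],np.degrees(s[2]),"rms",np.sqrt(np.mean(res(s)**2)))
        d=P[:,:2]-s[:2]; l=np.c_[c_*d[:,0]+s_*d[:,1],-s_*d[:,0]+c_*d[:,1]]
        for n,(a,b,h,w) in SEC.items():
            k=(abs(l[:,0]-a)<h+.002)&(abs(l[:,1]-b)<w+.002)
            print(n,"xy",s[0]+c_*a-s_*b,s[1]+s_*a+c_*b,"n",k.sum(),"z",np.median(P[k,2]) if k.any() else None)
E
python3 fit.py
python3 - <<'E'
from h import *
from scipy.spatial.transform import Rotation as R
s=r.read_state(); print(s["ee_pos"],R.from_quat(s["ee_rot"]).as_matrix().round(3),s["finger_gap"],s["time_s"])
f=viewer.grab_frame("scene")
for n in ["box","cup_center"]:
    for d in outline_of(f,n)[:3]:
        P=np.array([unproj(f,u,v) for v,u in np.argwhere(d["pixels"])]); 
        print(n,d["confidence"],d["bbox"],np.percentile(P,[2,50,98],axis=0).round(3).tolist())
save("crop0",cv2.resize(f["image"][180:290,220:400],(0,0),fx=4,fy=4))
E
```

```text
582 pose [0.5362 0.132 ] 1.108671484601925 rms 0.006783730065717864
left xy 0.5344694475584553 0.2210026112428235 n 165 z 0.10145276659505753
fl xy 0.476505976933735 0.16687095624191672 n 135 z 0.10162757566827696
fr xy 0.477899087671401 0.09488443498638864 n 118 z 0.10163958543478563
right xy 0.5379135268821296 0.04303593369443459 n 141 z 0.10181929169508364
404 pose [0.5343 0.13  ] 0.293298920080169 rms 0.006377460835670323
left xy 0.5338080723848667 0.21895058025222308 n 84 z 0.10276544449675712
fl xy 0.47508015291857186 0.1656492531096425 n 73 z 0.10231584605462174
fr xy 0.47544872160192664 0.09365019646911665 n 98 z 0.10235712635198563
right xy 0.5347192560742714 0.0409529124464786 n 137 z 0.10208401074794426
986 pose [0.5354 0.1312] 0.7363045206732732 rms 0.006702703993979792
left xy 0.5342180361303585 0.2201584637952725 n 246 z 0.10194007343335482
fl xy 0.4759039888653433 0.1664046556364679 n 206 z 0.10200459569666753
fr xy 0.47682923094726753 0.0944106008326868 n 215 z 0.10210032419438642
right xy 0.5365054401662269 0.042173161641480356 n 272 z 0.10190378972896369
[0.13687602 0.50684313 0.23130887] [[ 0.261  0.965 -0.   ]
 [ 0.965 -0.261  0.   ]
 [ 0.    -0.    -1.   ]] 0.08548638392095587 0.9
box 0.92 [366.6, 190.7, 75.4, 64.2] [[0.174, 0.135, 0.004], [0.296, 0.244, 0.088], [0.386, 0.349, 0.104]]
box 0.89 [279.4, 316.7, 97.6, 96.4] [[0.708, 0.083, 0.003], [0.822, 0.188, 0.09], [0.921, 0.282, 0.104]]
box 0.76 [303.6, 237.2, 85.9, 74.8] [[0.47, 0.032, 0.002], [0.568, 0.137, 0.089], [0.615, 0.232, 0.104]]
cup_center 0.56 [243.8, 209.2, 23.4, 32.7] [[0.499, -0.11, 0.0], [0.547, -0.059, 0.084], [0.565, -0.034, 0.105]]
```

View pics/crop0.png

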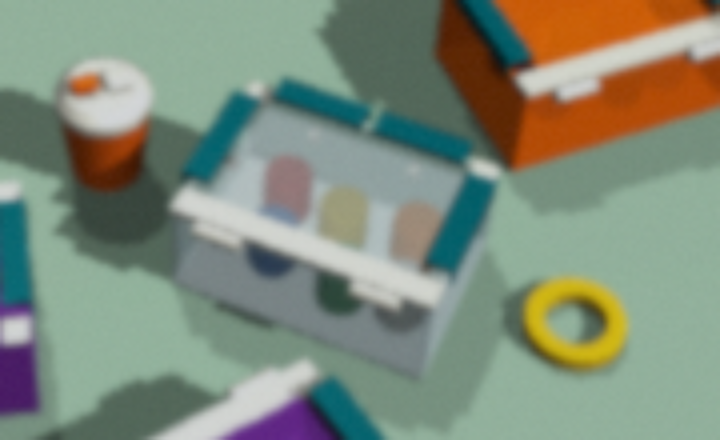

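```bash
python3 -m crank '{"rot":[[0,0,-7.6],[0,0,-7.5],[0,0,0],[0,0,0],[0,0,0],[0,0,0],[0,0,0],[0,0,0],[0,0,0],[0,0,0]],"translation":[[0,0,0],[0,0,0],[-0.036,0.05,0],[-0.036,0.05,0],[-0.036,0.05,0],[-0.036,0.05,0],[-0.036,0.05,0],[-0.036,0.05,0],[-0.036,0.05,0],[-0.036,0.047,0]],"gripper":[1,1,1,1,1,1,1,1,1,1]}'
```

```text
time_s: 2.3
ee_pos: [0.5428, 0.2194, 0.2319]
ee_rot: [0.701, 0.713, 0.002, -0.0]
wrist_force: [-0.2, 1.3, 0.3]
finger_gap: -0.0003
```

```bash
python3 -m crank '{"rot":[[0,0,0],[0,0,0],[0,0,0],[0,0,0],[0,0,0]],"translation":[[0,-0.007,0.05],[0,0,0.05],[0,0,0.018],[0,0,0.004],[0,0,0]],"gripper":[1,1,1,1,1]}'
```

```text
time_s: 2.92
ee_pos: [0.5412, 0.2166, 0.11]
ee_rot: [0.703, 0.711, 0.004, 0.001]
wrist_force: [-0.2, -0.2, 1.2]
finger_gap: 0.0003
```

Run:
```python
from h import *
f=viewer.grab_frame("side"); g=viewer.grab_frame("scene")
print(r.read_state()["ee_pos"])
a=cv2.resize(f["image"][90:200,190:340],(600,440),interpolation=cv2.INTER_CUBIC)[:,:400]
b=cv2.resize(g["image"][180:290,260:360],(400,440),interpolation=cv2.INTER_CUBIC)
save("over_left",np.hstack([a,b]))
```

```text
[0.5415279  0.21668715 0.11060084]
```

View pics/over_left.png

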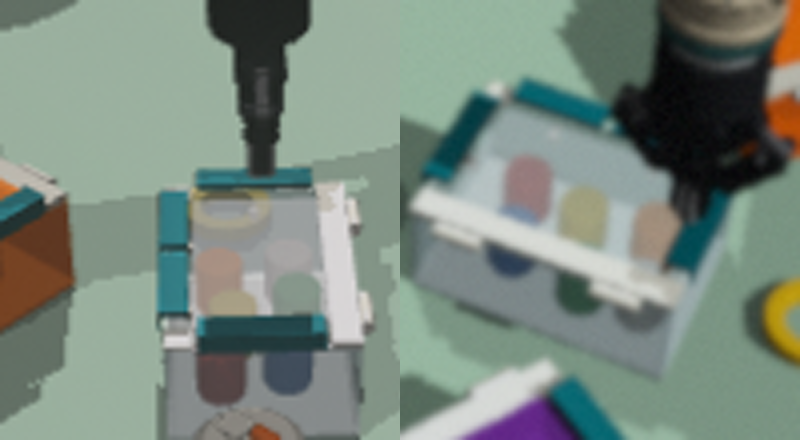

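The shut fingertips are above the left section (side view crop about (260,170)), slightly inboard of its centreline. I'll correct by 4 mm and press.

```bash
python3 -m crank '{"rot":[[0,0,0],[0,0,0],[0,0,0],[0,0,0]],"translation":[[0.004,0,0.004],[0,0,0.005],[0,0,0.005],[0,0,0.004]],"gripper":[1,1,1,1]}'
```

```text
time_s: 3.52
ee_pos: [0.5429, 0.2218, 0.095]
ee_rot: [0.703, 0.711, 0.007, 0.003]
wrist_force: [0.4, -0.2, -0.6]
finger_gap: 0.0001
```

```bash
python3 -m crank '{"rot":[[0,0,0],[0,0,0],[0,0,0],[0,0,0],[0,0,0]],"translation":[[0,0,-0.03],[-0.028,-0.033,0],[-0.027,-0.034,0],[0,0,0],[0,0,0.006]],"gripper":[1,1,1,1,1]}'; python3 fit.py | tail -5
```

```text
time_s: 4.15
ee_pos: [0.4744, 0.1644, 0.1158]
ee_rot: [0.703, 0.711, 0.007, 0.003]
wrist_force: [0.2, -0.6, 0.6]
finger_gap: -0.0002
875 pose [0.5359 0.1312] 0.24054063529384842 rms 0.006621046437319605
left xy 0.5354830045934214 0.2201831081656978 n 231 z 0.09368105190735165
fl xy 0.4767060298613043 0.16693588061965486 n 162 z 0.10181593536151873
fr xy 0.47700830125046667 0.09493651512240002 n 170 z 0.10215402583722483
right xy 0.5362302866388506 0.04218467679748439 n 273 z 0.1018486881168954
```

Left measures 93.7 mm, so it is shut. Front left next.

```bash
python3 -m crank '{"rot":[[0,0,0],[0,0,0],[0,0,0],[0,0,0],[0,0,0]],"translation":[[0.002,0.002,0.006],[0,0,0.005],[0,0,0.005],[0,0,0.004],[0,0,0.001]],"gripper":[1,1,1,1,1]}'
```

```text
time_s: 4.88
ee_pos: [0.4771, 0.1676, 0.0939]
ee_rot: [0.702, 0.712, 0.005, 0.002]
wrist_force: [-7.5, -3.2, 14.5]
finger_gap: 0.0001
```

```bash
python3 -m crank '{"rot":[[0,0,0],[0,0,0],[0,0,0],[0,0,0],[0,0,0],[0,0,0],[0,0,0],[0,0,0]],"translation":[[0,0,-0.025],[-0.037,0,0],[-0.036,0,0],[0,0,0],[0,0,0.008],[0,0,0.005],[0,0,0.005],[0,0,0.004]],"gripper":[1,1,1,1,1,1,1,1]}'
```

```text
time_s: 5.88
ee_pos: [0.4782, 0.095, 0.0949]
ee_rot: [0.701, 0.713, 0.005, 0.002]
wrist_force: [0.4, 0.1, 0.6]
finger_gap: -0.0002
```

```bash
python3 -m crank '{"rot":[[0,0,0],[0,0,0],[0,0,0],[0,0,0],[0,0,0]],"translation":[[0,0,-0.03],[-0.026,0.029,0],[-0.027,0.027,0],[0,0,0],[0,0,0.006]],"gripper":[1,1,1,1,1]}'; python3 fit.py | tail -5
```

```text
time_s: 6.5
ee_pos: [0.5356, 0.0438, 0.1176]
ee_rot: [0.7, 0.714, 0.005, 0.001]
wrist_force: [-0.4, -0.7, -0.4]
finger_gap: 0.0001
867 pose [0.5356 0.1314] 0.22675040167338542 rms 0.00661889342224074
left xy 0.5352134896958857 0.22040487501370692 n 194 z 0.09339080198865024
fl xy 0.47642370085837965 0.16717179574487773 n 205 z 0.09408734086938542
fr xy 0.47670864307301614 0.09517235958087489 n 203 z 0.09389121671555112
right xy 0.5359179301709592 0.04240626894158883 n 223 z 0.10204577387079106
```

```bash
python3 -m crank '{"rot":[[0,0,0],[0,0,0],[0,0,0],[0,0,0],[0,0,0]],"translation":[[-0.001,0,0.008],[0,0,0.005],[0,0,0.005],[0,0,0.004],[0,0,0.001]],"gripper":[1,1,1,1,1]}'
```

```text
time_s: 7.22
ee_pos: [0.5343, 0.0442, 0.0938]
ee_rot: [0.699, 0.715, 0.004, 0.0]
wrist_force: [-7.5, -1.6, 13.9]
finger_gap: -0.0001
```

Lift and withdraw, then check.

```bash
python3 -m crank '{"rot":[[0,0,0],[0,0,0],[0,0,0],[0,0,0],[0,0,0],[0,0,0],[0,0,0]],"translation":[[0,0,-0.03],[0,0,-0.05],[0,0,-0.06],[0,-0.05,0],[0,-0.05,0],[0,-0.05,0],[0,0,0]],"gripper":[1,1,1,1,1,1,1]}'; python3 fit.py | tail -5
python3 - <<'E'
from h import *
f=viewer.grab_frame("side"); g=viewer.grab_frame("scene")
for n in ["cup_center","teether_center","opener_mid"]:
    for d in place_of(g,n)[:1]: print(n,np.round(d["uv"]),unproj(g,*d["uv"]))
save("end",np.hstack([cv2.resize(x["image"],(400,300)) for x in (g,f)]))
E
```

```text
time_s: 8.1
ee_pos: [0.3804, 0.0402, 0.2367]
ee_rot: [0.699, 0.715, 0.006, 0.001]
wrist_force: [0.7, 0.5, 0.4]
finger_gap: -0.0002
937 pose [0.5356 0.1313] 0.5457891210173331 rms 0.00665867743557298
left xy 0.5347825850376171 0.2203436802074717 n 239 z 0.0937286652299798
fl xy 0.47629012255792746 0.16678407011682497 n 199 z 0.0939128439324739
fr xy 0.4769759710225653 0.09478733677507153 n 198 z 0.09421822709754052
right xy 0.5364781548529716 0.0423517561125812 n 260 z 0.09376519345951151
cup_center [248. 210.] [ 0.55450549 -0.04526681  0.09117351]
teether_center [359. 262.] [0.52411877 0.30738276 0.00346495]
opener_mid [156. 161.] [ 0.53500761 -0.39046289  0.1365879 ]
```

View pics/end.png

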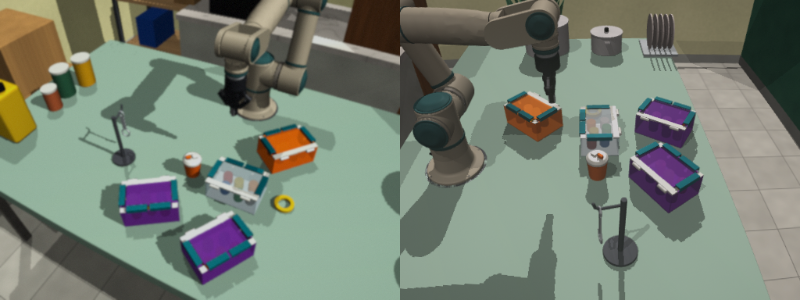

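The hand is clear of everything (scene view about (235,95)). The box, cup, teether and opener are where they were, and all four sections are down.

```bash
python3 -c "
from cell import r
print(r.finish_job())"
```

```text
the job is handed in; nothing more can be done
None
```

I pressed the four teal rim sections of the clear box shut with the closed fingertips, in the order left, front left, front right, right. I then lifted the hand away and handed the job in at about 8 s.

- **Sections:** after I let go, their tops measured 93.7, 93.9, 94.2 and 93.8 mm (shut is 94, open was 102).
- **Box:** its fitted position moved less than 1 mm, from (0.5354, 0.1312) to (0.5356, 0.1313). The fitted yaw varied between 0.2° and 0.7°, which I put down to measurement noise.
- **Cup, teether and opener:** the network readings moved 4 to 7 mm between pictures. I put this down to detector scatter of 1–2 pixels, because the hand never came near them and the pictures show them unmoved.
- **Forces:** the wrist force read at most about 17 N at the ends of the moves (it was not logged in between).

No check failed.

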